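# Turn the empty bin's refill flag over to red

### The arm

A 6-joint arm with a two-finger parallel gripper is mounted at the origin on the work surface. World frame = base frame: x ahead of the robot, y to its left, z up, the work surface at z = 0. Lengths are in m, angles in degrees, forces in N, time in s.
With the tool pointing down it reaches from about 0.375 to 0.9 m from the base axis. Payload 3.1 kg.
Tool frame: the origin (TCP) lies between the finger pads; the fingertips stand 11 mm ahead of it and the grasp point (between the pads) lies 8 mm behind it; x points along the fingers, y is the direction in which the jaws open and shut, and the axes are right-handed (so a half turn about x gives the same grasp; the last joint's range is limited). The gripper opens to 87 mm and grips with 3 to 60 N. Pads are 19 mm wide; open, the fingers measure 117 mm over their backs; the gripper's body (75 mm by 190 mm) begins 51 mm behind the grasp point.
Start: joints at [59.674, 30.224, 82.088, -0, 67.689, -10.227], TCP at [0.215, 0.587, 0.234] pointing down, gripper open.
Joint ranges: [-176.69, 176.69], [-43.24, 126.21], [12.49, 139.97], [-82, 262], [0, 151.66], [-163.58, 163.58]. Speed limits (degrees/s): [159.86, 159.86, 180, 180, 180, 180].

### API

Orientations are given as a 3x3 rotation matrix whose columns are the frame's x, y, z axes.
In Python, from rig import bot gives the robot as it stands.
- The arm moves only by the shell command python3 -m inch 'ROWS' [OPENING]. ROWS is a JSON object of lists of equal length, an entry for each row: "dp": the shift along the tool's x, y, z in mm, a list of three; "yaw": the turn about the tool's x in degrees. In form: {"dp": [[tx, ty, tz], ...], "yaw": [yaw, ...]}. A call has 1 to 20 rows; each row shifts and turns the commanded pose from where the row before left it, along the tool's axes as they then stand; what a row does not reach is not made up. A row lasts 1/12 s, in which the tool goes at most 41.7 mm and 7.16 degrees, less where a joint would pass 70% of its speed; a pose out of reach is approached as far as the arm can. A call is refused whole if a number of a shift passes 41.7 or a number of a turn 7.16, either way. A call with a gripper value outside its range is refused whole. OPENING is the finger opening in mm, from 0 to 87, set as the call begins (- or left out, the last holds). The fingers move at their own pace and stop on an object; the grip force is fixed at half the most. Time passes only in rows, so rows that do not move let the fingers close. It gives the time, the measured TCP pose, the force and the opening at its end, in the units of the state.
- bot.read_state(): the state, without advancing time (a new reading comes with each control period).
- bot.capture(name): name is "scene" or "top" or "wrist"; returns a dict with "color" (420x560x3 uint8, red, green, blue), "intrinsics" (3x3 intrinsics, pixels), "pose" (4x4, takes a point from camera to world coordinates). Camera axes: x right, y down, z forward; pixel columns grow to the right and rows downward; lengths in m; the calibration is good to about 2 mm. A picture is of the moment at which its call begins. There is no depth.
- bot.hand_in(): hands the job in, once; it reports no verdict.
The state is a dict: "time_s": time; "joint_positions": joint angles; "qvel": joint speeds; "tau": joint torques, N m; "position": TCP position; "tcp_rot": TCP orientation; "force": force on the tool from outside, world axes, zero at the start; "moment": the same for the moment, N m; "opening": opening from 0.0 (shut) to 1.0 (fully open).
Only numpy, scipy, OpenCV 4.12 (cv2) and the standard library are available. Lean on these libraries where they do the work, as an engineer would, in place of code of your own. Each camera call takes 0.05 s, during which the arm holds its last target.

### The job

One of the three green bins behind the rail has run empty, but its refill flag, the one straight in front of it on the rail, still shows green. With the fingertips, push that flag by its finger lip up and over its hinge until it lies flat towards the bins showing red; only push it, gently, without pinching or flicking it. Leave the other two flags, the bins and the things on the bench as they are.

Things in the scene. Friction and masses are not known exactly. Their poses are not given: they have to be found in the camera images.
- rail: Front rail of the bin station, fixed: an aluminium bar 40 mm wide, 430 mm long, on 25 mm feet, its top 65 mm above the table, with three steel hinge brackets on top (highest point 86 mm) that carry the flags at y = +130, 0 and -130 mm. Origin on the table under the bar's middle; y runs along the bar, x points to the bins, z up.
- flag_left (a joint): Hinge angle of the refill flag on the left (+y) of the rail: 0 = flat towards the robot, green face up; 1.57 = upright; 3.14 = flat towards the bins, red face up. Both ends are rubber stops. Starts at 0 to 0.2. Friction hinge (about 0.03 N m): the flag (35 g) stays at any angle where it is left, so it must be taken all the way; about 1 N moves it. A level push on the lip alone can bind: move up with it along its arc.
- flag_left_hinge (a point): Point on the hinge axis of the left (+y) flag, at the middle of the flag's width, 80 mm above the table; axes parallel to the rail's.
- flag_left_lip (a point): Middle of the free edge of the left (+y) flag's grey finger lip; travels with the flag. The flag is a plate 5 mm thick, green on one face, red on the other, 58 mm wide along the rail, reaching 50 mm from the hinge axis; there the lip (34 mm wide, 40 mm long, 4 mm thick) is bent 75 degrees up to the green side: with the flag flat at 0 this edge is 60 mm before the hinge axis and 39 mm above it.
- flag_mid (a joint): Hinge angle of the refill flag on the middle of the rail: 0 = flat towards the robot, green face up; 1.57 = upright; 3.14 = flat towards the bins, red face up. Both ends are rubber stops. Starts at 0 to 0.2. Friction hinge (about 0.03 N m): the flag (35 g) stays at any angle where it is left, so it must be taken all the way; about 1 N moves it. A level push on the lip alone can bind: move up with it along its arc.
- flag_mid_hinge (a point): Point on the hinge axis of the middle flag, at the middle of the flag's width, 80 mm above the table; axes parallel to the rail's.
- flag_mid_lip (a point): Middle of the free edge of the middle flag's grey finger lip; travels with the flag. The flag is a plate 5 mm thick, green on one face, red on the other, 58 mm wide along the rail, reaching 50 mm from the hinge axis; there the lip (34 mm wide, 40 mm long, 4 mm thick) is bent 75 degrees up to the green side: with the flag flat at 0 this edge is 60 mm before the hinge axis and 39 mm above it.
- flag_right (a joint): Hinge angle of the refill flag on the right (-y) of the rail: 0 = flat towards the robot, green face up; 1.57 = upright; 3.14 = flat towards the bins, red face up. Both ends are rubber stops. Starts at 0 to 0.2. Friction hinge (about 0.03 N m): the flag (35 g) stays at any angle where it is left, so it must be taken all the way; about 1 N moves it. A level push on the lip alone can bind: move up with it along its arc.
- flag_right_hinge (a point): Point on the hinge axis of the right (-y) flag, at the middle of the flag's width, 80 mm above the table; axes parallel to the rail's.
- flag_right_lip (a point): Middle of the free edge of the right (-y) flag's grey finger lip; travels with the flag. The flag is a plate 5 mm thick, green on one face, red on the other, 58 mm wide along the rail, reaching 50 mm from the hinge axis; there the lip (34 mm wide, 40 mm long, 4 mm thick) is bent 75 degrees up to the green side: with the flag flat at 0 this edge is 60 mm before the hinge axis and 39 mm above it.
- bin_empty: The bin that has run empty: nothing in it. Green plastic stacking bin, 160 mm deep (x), 104 mm wide (y), 75 mm high, its front 41 mm high with a white card; loose on the table, standing behind one of the three flags (about 185 mm behind the hinge line). Origin at the centre of its underside; its front faces its -x.
- bin_rings: The bin filled with bright ball bearings. Green plastic stacking bin, 160 mm deep (x), 104 mm wide (y), 75 mm high, its front 41 mm high with a white card; loose on the table, standing behind one of the three flags (about 185 mm behind the hinge line). Origin at the centre of its underside; its front faces its -x.
- bin_nuts: The bin filled with dark nuts. Green plastic stacking bin, 160 mm deep (x), 104 mm wide (y), 75 mm high, its front 41 mm high with a white card; loose on the table, standing behind one of the three flags (about 185 mm behind the hinge line). Origin at the centre of its underside; its front faces its -x.
- grease_pot: White screw-top pot with a black lid, 58 mm in diameter, 62 mm high, standing by the right end of the rail. Origin at the centre of its underside. To be left alone.
- brush: Brush, 170 mm long, lying on the table in front of the rail, on the left. Origin on its underside near its middle, x along it. To be left alone.
- loose_bearing: Steel bearing ring, 52 mm outside, 25 mm bore, 15 mm high, lying on the table in front of the rail, on the right. Origin at the centre of its underside. To be left alone.
Things that resemble listed ones, but are neither listed nor needed, are in the scene too. What is shaped like the bin_empty but brown is not meant.

How it is judged (in metres and radians):
At the end, for the whole second after the job is handed in: The flag straight in front of the empty bin lies on its bin side showing red, within about 10 degrees of flat (hinge angle above 2.97), and at rest; the other two flags still lie green side up (below 0.5); the bins, pot, brush and bearing are within 20 mm of where they started (((y of bin_empty in the frame of rail above 0.065 m and value of joint flag_left above 2.97 rad and velocity of joint flag_left between -0.1 and 0.1 rad/s and value of joint each of flag_mid, flag_right below 0.5 rad) or (y of bin_empty in the frame of rail between -0.065 and 0.065 m and value of joint flag_mid above 2.97 rad and velocity of joint flag_mid between -0.1 and 0.1 rad/s and value of joint each of flag_left, flag_right below 0.5 rad) or (y of bin_empty in the frame of rail below -0.065 m and value of joint flag_right above 2.97 rad and velocity of joint flag_right between -0.1 and 0.1 rad/s and value of joint each of flag_left, flag_mid below 0.5 rad)) and distance of each of bin_empty, bin_rings, bin_nuts, grease_pot, brush, loose_bearing from where it was at the start of the episode below 0.02 m); the robot touches nothing.
It fails at once if the flag of a stocked bin is turned (hinge angle above 0.5) ((not (y of bin_empty in the frame of rail above 0.065 m) and value of joint flag_left above 0.5 rad) or (not (y of bin_empty in the frame of rail between -0.065 and 0.065 m) and value of joint flag_mid above 0.5 rad) or (not (y of bin_empty in the frame of rail below -0.065 m) and value of joint flag_right above 0.5 rad)).
It fails at once if a bin or a bystander is pushed away (more than 20 mm) or lifted (more than 10 mm) (distance of any of bin_empty, bin_rings, bin_nuts, grease_pot, brush, loose_bearing from where it was at the start of the episode above 0.02 m or height (world z) of any of bin_empty, bin_rings, bin_nuts, grease_pot, brush, loose_bearing above 0.01 m).
It fails at once if a flag or the rail is pinched or pressed with more than 35 N (contact force between the fingers and rail above 35 N).
It fails at once if a flag is flicked over (faster than 15 rad/s) ((velocity of joint flag_left above 15 rad/s or velocity of joint flag_left below -15 rad/s) or (velocity of joint flag_mid above 15 rad/s or velocity of joint flag_mid below -15 rad/s) or (velocity of joint flag_right above 15 rad/s or velocity of joint flag_right below -15 rad/s)).
It also fails if it takes over 43 s, if anything falls off the work surface, if the arm or the gripper's body presses on something with over 40 N, if the wrist force passes 120 N, or if a joint passes its speed limit or range.

## Working session

There is one attempt and no reset: what is moved stays moved. The work goes in short steps, Python scripts to look and compute and a shell command to move; the robot and the scene stay as the last step left them, time stands still between calls to the robot, and variables do not carry over. Pictures are saved under pics/ and viewed, and the job is handed in when it is done.

```bash
ls; mkdir -p pics; python3 - <<'E'
from rig import bot
import cv2
for n in ("scene","top","wrist"):
    c=bot.capture(n); cv2.imwrite(f"pics/{n}0.png",c["color"][:,:,::-1]); print(n,c["intrinsics"].round(1).tolist(),c["pose"].round(4).tolist())
s=bot.read_state(); print(s)
E
```

```text
pics
scene [[455.8, 0.0, 283.7], [0.0, 455.8, 209.8], [0.0, 0.0, 1.0]] [[0.6827, 0.5674, -0.4604, 1.1099], [0.7306, -0.5241, 0.4376, -0.5564], [0.007, -0.6351, -0.7724, 0.9877], [0.0, 0.0, 0.0, 1.0]]
top [[527.8, 0.0, 280.6], [0.0, 527.8, 207.2], [0.0, 0.0, 1.0]] [[0.078, -0.9765, 0.2008, 0.372], [-0.9969, -0.0756, 0.0195, -0.0455], [-0.0038, -0.2017, -0.9794, 1.235], [0.0, 0.0, 0.0, 1.0]]
wrist [[295.2, 0.0, 282.2], [0.0, 295.2, 211.3], [0.0, 0.0, 1.0]] [[0.3436, 0.8958, 0.2819, 0.1361], [0.9391, -0.327, -0.1057, 0.6138], [-0.0025, 0.3011, -0.9536, 0.3836], [0.0, 0.0, 0.0, 1.0]]
{'time_s': 0.15, 'joint_positions': array([ 5.96712849e+01,  3.02677986e+01,  8.21387858e+01, -2.37978774e-03,
        6.76877437e+01, -1.02247622e+01]), 'qvel': array([ 0.03830914, -0.06832005, -0.15118542,  0.04955815, -0.07625172,
        0.03315091]), 'tau': array([ 5.96585287e-04, -4.40432560e+01, -1.76842600e+01,  6.33319491e-02,
        5.52970846e-02, -1.04945807e-04]), 'position': array([0.21451284, 0.58646961, 0.23278905]), 'tcp_rot': array([[-7.98166480e-04,  3.43708996e-01,  9.39075870e-01],
       [-1.44042384e-03,  9.39074799e-01, -3.43709828e-01],
       [-9.99998644e-01, -1.62700494e-03, -2.54451394e-04]]), 'force': array([ 0.08916305, -0.48252629,  0.13415745]), 'moment': array([ 0.04674282, -0.0369047 , -0.01421772]), 'opening': 0.9998086574277151}
```

View pics/scene0.png

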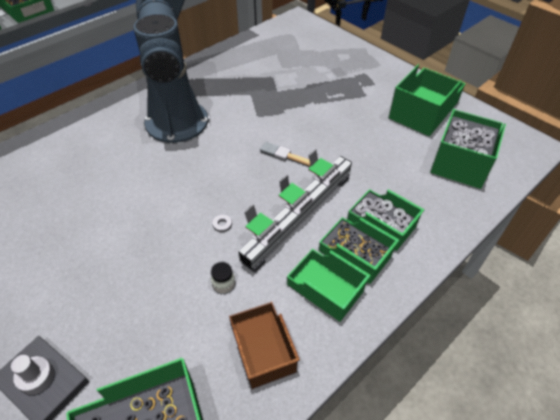

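View pics/top0.png

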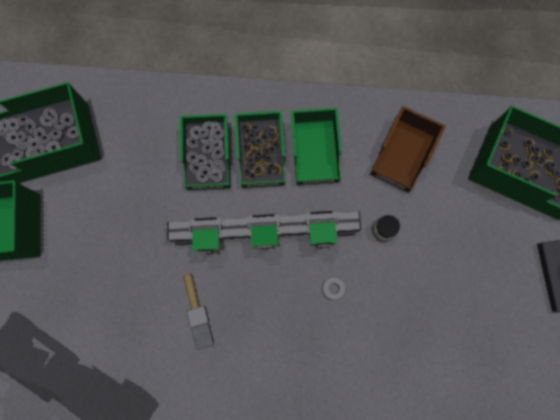

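The empty bin is the right one (top view about (317,147)), so the target is the right flag at about (322,232). Next I'll measure it.

```bash
cat > h.py <<'E'
import numpy as np, cv2
from rig import bot
def ray(c,uv):
    K,T=c["intrinsics"],c["pose"]; d=T[:3,:3]@np.linalg.solve(K,np.array([uv[0],uv[1],1.0])); return T[:3,3],d
def onz(c,uv,z):
    o,d=ray(c,uv); return o+d*(z-o[2])/d[2]
def tri(c1,u1,c2,u2):
    o1,d1=ray(c1,u1);o2,d2=ray(c2,u2)
    s=np.linalg.lstsq(np.c_[d1,-d2],o2-o1,rcond=None)[0]
    a,b=o1+d1*s[0],o2+d2*s[1]; return (a+b)/2,np.linalg.norm(a-b)
def proj(c,p):
    T=c["pose"]; q=c["intrinsics"]@(T[:3,:3].T@(np.asarray(p)-T[:3,3])); return q[:2]/q[2]
def zoom(c,x0,y0,x1,y1,k,name):
    im=cv2.resize(c["color"][y0:y1,x0:x1,::-1],None,fx=k,fy=k,interpolation=cv2.INTER_CUBIC); cv2.imwrite(name,im)
E
python3 - <<'E'
from h import *
t=bot.capture("top"); s=bot.capture("scene")
zoom(t,160,195,370,265,3.8,"pics/topz.png"); zoom(s,230,140,370,280,4.2,"pics/scz.png")
for c,n,box in((t,"top",(160,195,370,265)),(s,"scene",(230,140,345,245))):
    x0,y0,x1,y1=box
    hsv=cv2.cvtColor(c["color"][y0:y1,x0:x1],cv2.COLOR_RGB2HSV)
    m=cv2.inRange(hsv,(45,120,60),(75,255,255))
    k,l,st,ce=cv2.connectedComponentsWithStats(m)
    for i in range(1,k):
        if st[i,4]>40:
            u=ce[i]+[x0,y0]; r=cv2.minAreaRect(np.argwhere(l==i)[:,::-1].astype(np.float32)); print(n,u.round(1),st[i,4],onz(c,u,0.085).round(4),r)
E
```

```text
top [322.5 232.8] 514 [ 0.5576 -0.1191  0.085 ] ((162.86033630371094, 37.62586212158203), (20.141653060913086, 26.307466506958008), 86.633544921875)
top [264.1 235.5] 490 [0.5416 0.0086 0.085 ] ((104.0, 40.5), (19.0, 26.0), 90.0)
top [205.2 239.2] 525 [0.5233 0.1371 0.085 ] ((45.0, 44.0), (20.0, 26.0), 90.0)
scene [320.2 166.8] 204 [0.5276 0.1353 0.085 ] ((90.00000762939453, 26.499998092651367), (13.435027122497559, 17.677669525146484), 45.0)
scene [291.1 193. ] 258 [0.5433 0.0087 0.085 ] ((61.00000762939453, 53.000003814697266), (15.55634880065918, 18.384775161743164), 45.0)
scene [258.9 223.6] 286 [ 0.5624 -0.1211  0.085 ] ((29.000001907348633, 83.50000762939453), (14.849241256713867, 20.50609588623047), 45.0)
```

View pics/topz.png

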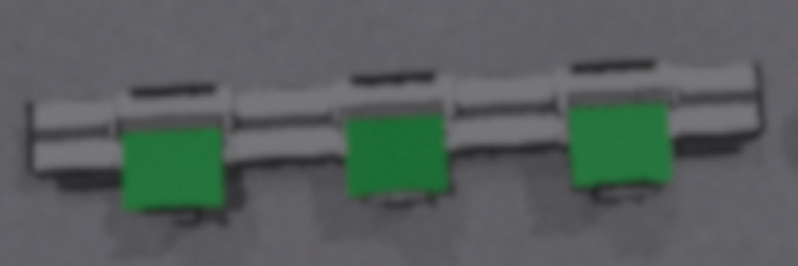

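View pics/scz.png

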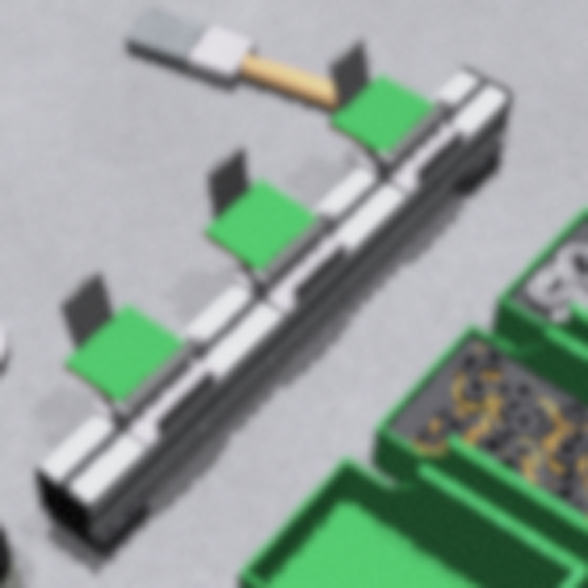

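```bash
python3 - <<'E'
from h import *
t=bot.capture("top"); s=bot.capture("scene")
P=[onz(t,(160+a/3.8,195+b/3.8),0.065) for a,b in((33,102),(35,172),(757,63),(762,133))]
print(np.round(P,4)); o=np.mean(P,0); v=(P[0]+P[1]-P[2]-P[3])/2; print(o.round(4),np.linalg.norm(v),np.degrees(np.arctan2(-v[0],v[1])))
S=[onz(s,(230+a/4.2,140+b/4.2),0.065) for a,b in((470,68),(510,95),(40,472),(82,505))]
print(np.round(S,4)); 
# green flag fit: direction
g=np.array([[.5576,-.1191],[.5416,.0086],[.5233,.1371]]);d=g[2]-g[0];print(np.degrees(np.arctan2(-d[0],d[1])))
# lip free edge mid in scene & top (right flag)
print("lip",tri(s,(230+82/4.2,140+287/4.2),t,(160+625/3.8,195+193/3.8)))
for zz in (.115,.125): print(onz(s,(230+82/4.2,140+287/4.2),zz))
E
```

```text
[[ 0.5589  0.2265  0.065 ]
 [ 0.5174  0.2203  0.065 ]
 [ 0.6155 -0.2     0.065 ]
 [ 0.5737 -0.2049  0.065 ]]
[0.5664 0.0105 0.065 ] 0.4295620777994731 7.557311469964813
[[ 0.5275  0.2282  0.065 ]
 [ 0.5639  0.2287  0.065 ]
 [ 0.5852 -0.2041  0.065 ]
 [ 0.619  -0.201   0.065 ]]
7.625403447694031
lip (array([ 0.52643617, -0.12168728,  0.11295375]), np.float64(0.0037823522504080425))
[ 0.52886278 -0.12114353  0.115     ]
[ 0.53552159 -0.12613149  0.125     ]
```

Both views put the rail at a yaw of about 7.6° with its origin near (0.567, 0.0105). The right hinge is then near (0.585, -0.118, 0.080). I'll shut the gripper, turn it so the jaws lie along the rail, and travel high to a point in front of the right flag.

```bash
python3 -m inch '{"dp":[[0,0,0],[0,0,0],[0,0,0],[0,0,0],[0,0,20],[0,0,30],[0,0,30],[0,0,30],[0,0,30],[0,0,10]],"yaw":[-6.9,-6.9,-6.9,-6.9,0,0,0,0,0,0]}' 0
python3 -m inch '{"dp":[[0,-20,0],[0,-35,0],[0,-38,0],[0,-38,0],[0,-38,0],[0,-38,0],[0,-38,0],[0,-38,0],[0,-38,0],[0,-38,0],[0,-38,0],[0,-38,0],[0,-38,0],[0,-38,0],[0,-38,0],[0,-38,0],[0,-38,0],[0,-38,0],[0,-38,0],[0,-35,0]],"yaw":[0,0,0,0,0,0,0,0,0,0,0,0,0,0,0,0,0,0,0,0]}'
python3 -m inch '{"dp":[[0,-20,0],[0,0,0],[0,0,0]],"yaw":[0,0,0]}'
cat > st.py <<'E'
from h import *
a=np.radians(7.6);X=np.array([np.cos(a),np.sin(a),0]);Y=np.array([-np.sin(a),np.cos(a),0]);Z=np.array([0,0,1.])
H=np.array([.5852,-.1184,.080])
def rel():
    s=bot.read_state();p=s["position"]-[0,0,.011]-H
    print("t",round(s["time_s"],2),"tip rel x,y,z mm",np.round(1000*np.array([p@X,p@Y,p[2]]),1),"F",np.round(s["force"],1),"R err",np.round(s["tcp_rot"][:,1],3),"op",round(s["opening"],3))
if __name__=="__main__": rel()
E
python3 st.py
```

```text
time_s: 1.18
position: [0.3683, 0.6067, 0.2334]
tcp_rot: [[0.003, -0.128, 0.992], [0.001, 0.992, 0.128], [-1.0, 0.001, 0.003]]
force: [0.5, -1.1, -1.0]
opening: 0.327
time_s: 2.85
position: [0.4593, -0.1249, 0.2338]
tcp_rot: [[0.0, -0.13, 0.992], [0.0, 0.992, 0.13], [-1.0, 0.0, 0.0]]
force: [0.8, 0.2, 0.2]
opening: 0.005
time_s: 3.1
position: [0.4618, -0.1433, 0.2335]
tcp_rot: [[-0.0, -0.128, 0.992], [0.001, 0.992, 0.128], [-1.0, 0.001, -0.0]]
force: [0.2, 0.0, -0.2]
opening: 0.003
t 3.1 tip rel x,y,z mm [-125.6   -8.3  142.5] F [ 0.2  0.  -0.2] R err [-0.128  0.992  0.001] op 0.003
```

```bash
python3 -m inch '{"dp":[[15,8,0],[30,0,0],[30,0,0],[30,0,0],[15,0,0],[0,0,0],[0,0,0]],"yaw":[0,0,0,0,0,0,0]}'
python3 st.py; python3 - <<'E'
from st import *
c=bot.capture("scene"); zoom(c,180,100,380,280,3.3,"pics/s1.png")
w=bot.capture("wrist"); cv2.imwrite("pics/w1.png",w["color"][:,:,::-1])
for n,p in(("H",H),("lip0",H-.06*X+.039*Z)): print(n,proj(c,p).round(1),proj(w,p).round(1))
E
```

```text
time_s: 3.68
position: [0.4603, -0.1331, 0.1132]
tcp_rot: [[-0.002, -0.132, 0.991], [0.002, 0.991, 0.132], [-1.0, 0.002, -0.002]]
force: [0.2, 0.1, 0.2]
opening: 0.003
t 3.68 tip rel x,y,z mm [-125.8    1.9   22.2] F [0.2 0.1 0.2] R err [-0.132  0.991  0.002] op 0.003
H [265.8 229.5] [282.9 388.1]
lip0 [247.  207.7] [283.  368.2]
```

View pics/s1.png

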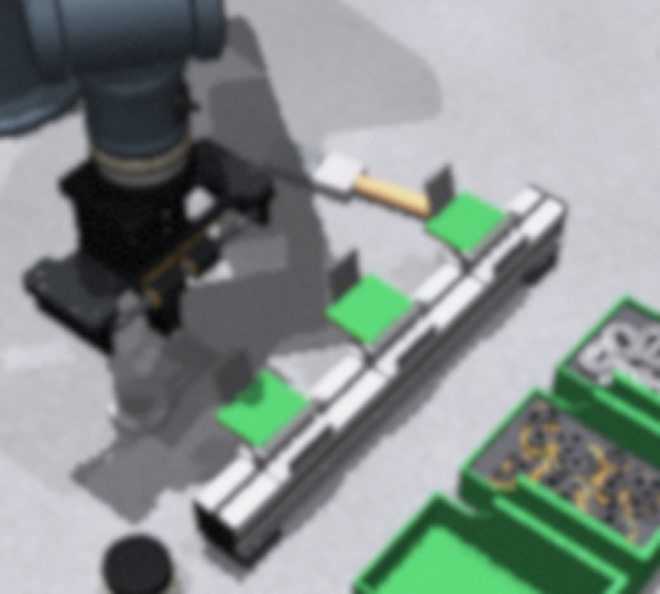

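View pics/w1.png

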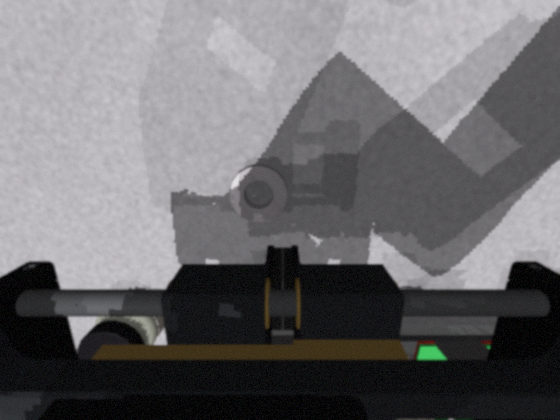

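```bash
python3 - <<'E'
import numpy as np
hw=9.5
def R(p,t):
    c,s=np.cos(-t),np.sin(-t); return np.array([c*p[0]-s*p[1],s*p[0]+c*p[1]])
u=np.array([-np.cos(np.radians(75)),np.sin(np.radians(75))]); n=np.array([-u[1],u[0]]) 
prof=np.array([[-k,-2.5] for k in np.linspace(8,52,45)]+[list(np.array([-50,0])+u*k+n*2) for k in np.linspace(0,40,41)])
for d in range(0,181,10):
    t=np.radians(d); P=np.array([R(p,t) for p in prof]); m=np.array([R(np.array([-50,0])+u*22+n*2,t)])[0]
    out=[d]
    if d<80:
        z=m[1]; x=P[P[:,1]>=z-.01][:,0].min()-hw; out+=["side",round(x),round(z)]
    xc={80:10,90:18,100:27,110:33,120:36,130:38,140:40,150:41,160:41,170:41,180:41}.get(d)
    if xc: 
        k=(abs(P[:,0]-xc)<hw); out+=["top",xc,round(P[k][:,1].max(),1)]
    print(*out)
E
python3 -m inch '{"dp":[[0,-2,15],[0,0,20],[0,0,10],[0,0,0]],"yaw":[0,0,0,0]}'; python3 st.py
```

```text
0 side -72 21
10 side -64 30
20 side -57 39
30 side -49 47
40 side -40 53
50 side -31 57
60 side -20 60
70 side -10 61
80 top 10 64.6
90 top 18 59.4
100 top 27 53.7
110 top 33 48.4
120 top 36 44.7
130 top 38 41.4
140 top 40 35.3
150 top 41 28.2
160 top 41 20.1
170 top 41 11.3
180 top 41 2.5
time_s: 4.12
position: [0.5093, -0.1317, 0.1153]
tcp_rot: [[0.006, -0.132, 0.991], [-0.003, 0.991, 0.132], [-1.0, -0.003, 0.005]]
force: [1.2, 0.4, -0.7]
opening: 0.006
t 4.12 tip rel x,y,z mm [-77.   -3.1  24.3] F [ 1.2  0.4 -0.7] R err [-0.132  0.991 -0.003] op 0.006
```

```bash
python3 -m inch '{"dp":[[0,1,5],[0,1,4],[-4,0,4],[-4,0,4],[-4,0,4],[-4,0,3],[-4,0,4],[-4,0,4],[-3,0,4],[-3,0,5],[0,0,0],[0,0,0]],"yaw":[0,0,0,0,0,0,0,0,0,0,0,0]}'; python3 st.py; python3 - <<'E'
from st import *
c=bot.capture("scene"); zoom(c,180,100,380,280,3.3,"pics/s2.png")
E
```

```text
time_s: 5.12
position: [0.548, -0.1241, 0.1444]
tcp_rot: [[0.003, -0.131, 0.991], [-0.001, 0.991, 0.131], [-1.0, -0.001, 0.003]]
force: [-1.2, 0.9, 3.4]
opening: 0.006
t 5.12 tip rel x,y,z mm [-37.6  -0.7  53.4] F [-1.2  0.9  3.4] R err [-0.131  0.991 -0.001] op 0.006
```

View pics/s2.png

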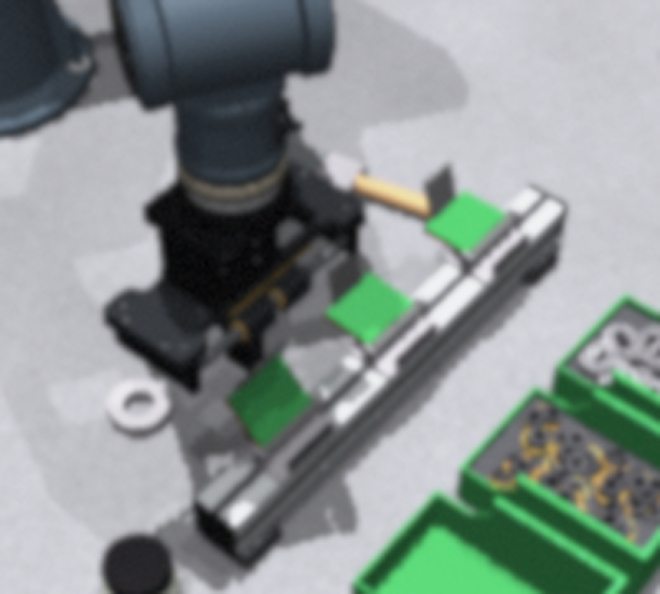

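```bash
python3 -m inch '{"dp":[[-2,0,4],[-2,0,4],[-1,0,4],[-1,0,4],[-1,0,4],[-1,0,4],[0,0,4],[0,0,4],[0,0,4],[0,0,4],[0,0,4],[0,0,4],[0,0,0],[0,0,0]],"yaw":[0,0,0,0,0,0,0,0,0,0,0,0,0,0]}'; python3 st.py; python3 - <<'E'
from st import *
c=bot.capture("scene"); zoom(c,180,100,380,280,3.3,"pics/s3.png")
E
```

```text
time_s: 6.33
position: [0.5942, -0.1175, 0.1514]
tcp_rot: [[0.0, -0.131, 0.991], [0.0, 0.991, 0.131], [-1.0, 0.0, 0.0]]
force: [-0.3, 0.2, -0.5]
opening: 0.007
t 6.33 tip rel x,y,z mm [ 9.  -0.3 60.4] F [-0.3  0.2 -0.5] R err [-0.131  0.991  0.   ] op 0.007
```

View pics/s3.png

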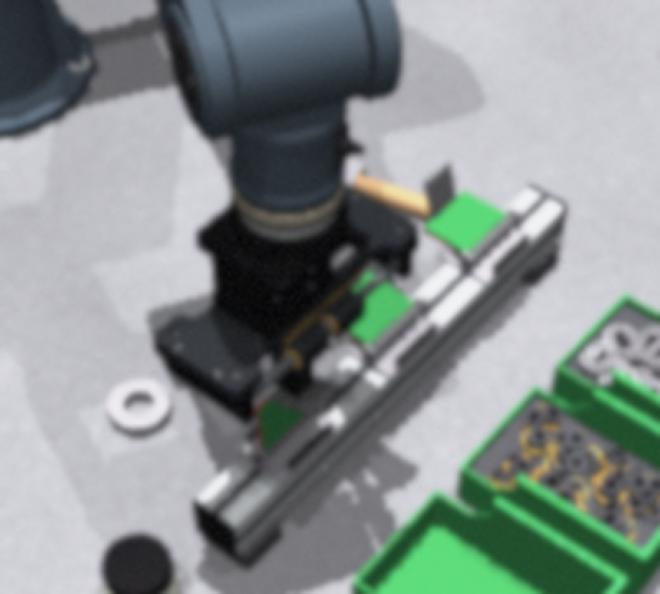

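```bash
python3 -m inch '{"dp":[[0,0,3],[1,0,3],[1,0,3],[2,0,4],[2,0,4],[2,0,3],[2,0,2],[2,0,2],[2,0,2],[2,0,2],[3,0,1],[3,0,1],[3,0,1],[0,0,0],[0,0,0]],"yaw":[0,0,0,0,0,0,0,0,0,0,0,0,0,0,0]}'; python3 st.py; python3 - <<'E'
from st import *
c=bot.capture("scene"); zoom(c,180,100,380,280,3.3,"pics/s4.png")
E
```

```text
time_s: 7.63
position: [0.6327, -0.113, 0.1307]
tcp_rot: [[0.019, -0.129, 0.991], [-0.001, 0.992, 0.129], [-1.0, -0.003, 0.019]]
force: [9.2, 6.4, 9.2]
opening: 0.008
t 7.63 tip rel x,y,z mm [47.8 -0.9 39.7] F [9.2 6.4 9.2] R err [-0.129  0.992 -0.003] op 0.008
```

View pics/s4.png

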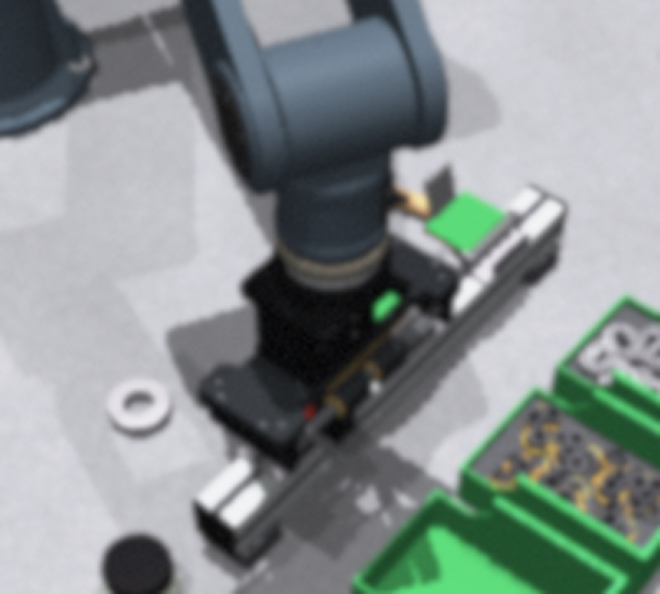

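```bash
python3 st.py; python3 - <<'E'
from st import *
c=bot.capture("top"); zoom(c,230,130,400,260,4.5,"pics/t4.png")
w=bot.capture("wrist"); cv2.imwrite("pics/w4.png",w["color"][:,:,::-1])
c=bot.capture("scene"); zoom(c,230,180,330,260,7.5,"pics/s5.png")
E
python3 st.py
```

```text
t 7.68 tip rel x,y,z mm [47.7 -0.9 39.7] F [ 9.9  6.3 10. ] R err [-0.129  0.992 -0.003] op 0.002
t 7.83 tip rel x,y,z mm [47.7 -0.9 39.7] F [ 9.9  5.3 10.7] R err [-0.129  0.992 -0.003] op 0.003
```

View pics/t4.png

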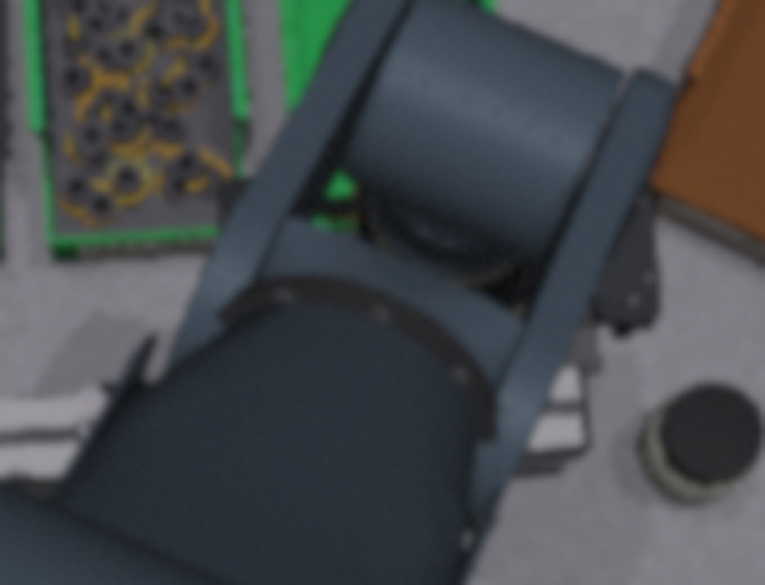

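View pics/s5.png

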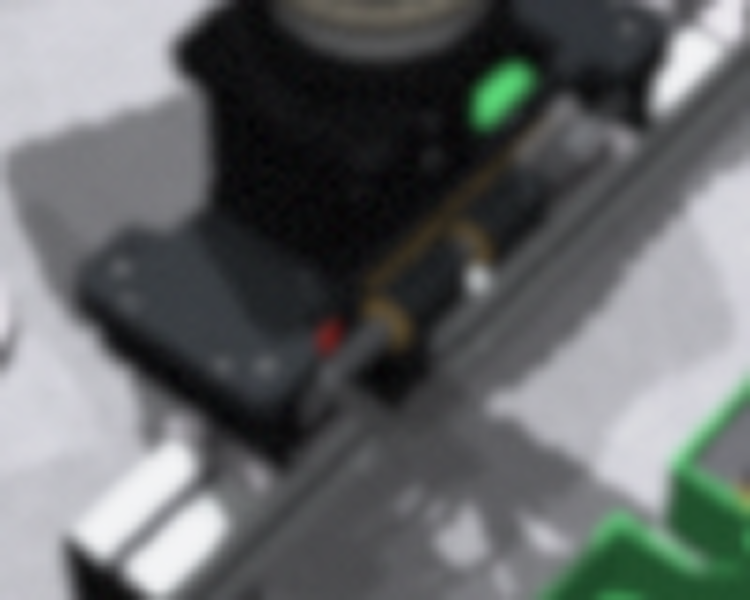

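View pics/w4.png

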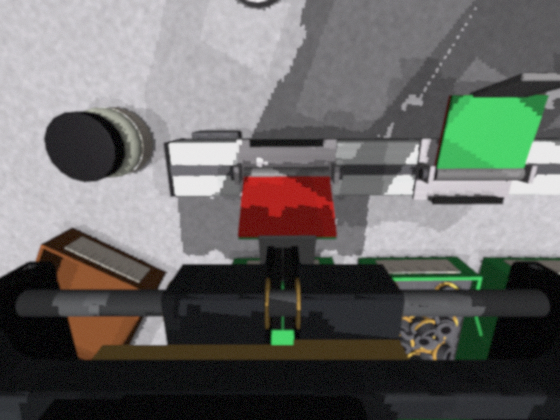

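```bash
python3 - <<'E'
from st import *
w=bot.capture("wrist")
for d in range(100,190,10):
    t=np.radians(d); e=-.05*np.cos(t)*X+.05*np.sin(t)*Z
    print(d,proj(w,H+e+.029*Y).round(),proj(w,H+e-.029*Y).round())
print(proj(w,H+.029*Y),proj(w,H-.029*Y), w["pose"][:3,3])
s=bot.read_state();print(s["moment"],s["tau"],s["qvel"])
zoom(w,150,100,420,300,2.9,"pics/w5.png")
E
```

```text
100 [341. 205.] [232. 206.]
110 [339. 219.] [234. 219.]
120 [337. 230.] [236. 230.]
130 [335. 238.] [238. 238.]
140 [333. 243.] [240. 243.]
150 [331. 245.] [242. 245.]
160 [329. 245.] [243. 245.]
170 [327. 243.] [245. 243.]
180 [325. 239.] [247. 239.]
[328.22911552 171.75399324] [243.46337744 171.98034576] [ 0.54692323 -0.12509308  0.2800765 ]
[ 1.1112992  -1.64005416 -0.01830281] [ -4.77650911 -39.79263067  -8.02354574  -2.26884104   1.9703418
  -0.04709246] [-0.03226312  0.02289485  0.00713678 -0.02612719 -0.07395664 -0.05878499]
```

View pics/w5.png

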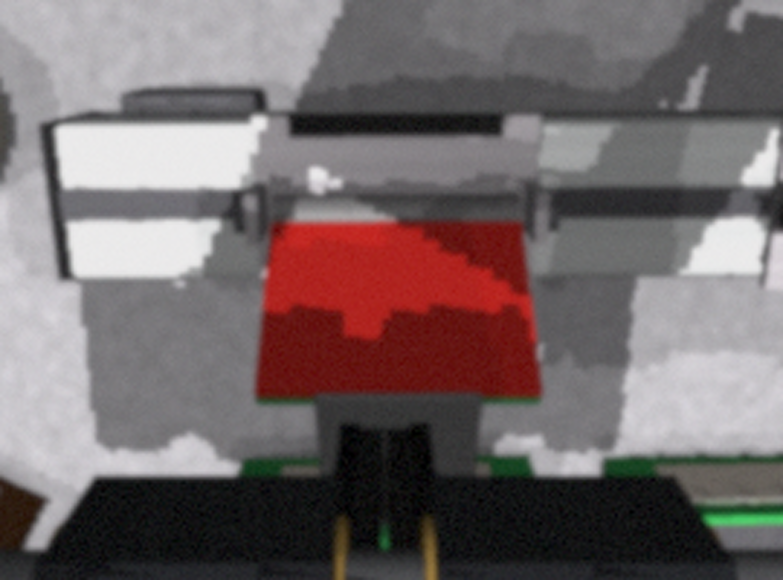

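The wrist view shows the right flag red side up at about 130°, plate end at row 237, with the fingers on the lip. The finger is wedged because the lip carried it forward while the commanded path lagged: the 10–15 N line of force passes roughly through the hinge. I'll lift off, put the tip back on the plate's end, and follow the arc.

```bash
python3 -m inch '{"dp":[[-3,0,3],[-5,0,3],[-5,0,0],[-5,0,0],[0,0,0],[0,0,0]],"yaw":[0,0,0,0,0,0]}'; python3 st.py; python3 - <<'E'
from st import *
w=bot.capture("wrist"); zoom(w,150,100,420,300,2.9,"pics/w6.png")
E
```

```text
time_s: 8.38
position: [0.6301, -0.1129, 0.1445]
tcp_rot: [[-0.001, -0.13, 0.991], [0.0, 0.991, 0.13], [-1.0, 0.0, -0.001]]
force: [0.9, 1.0, -0.4]
opening: 0.002
t 8.38 tip rel x,y,z mm [45.3 -0.5 53.5] F [ 0.9  1.  -0.4] R err [-0.13   0.991  0.   ] op 0.002
```

View pics/w6.png

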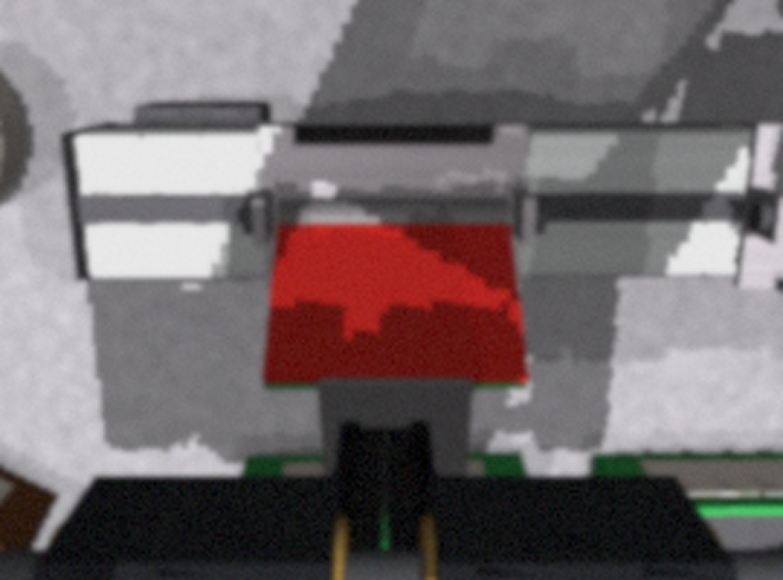

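```bash
python3 -m inch '{"dp":[[0,0,-4],[0,0,-4],[0,0,-4],[0,0,0],[4,0,0],[4,0,0],[3,0,1],[3,0,2],[3,0,2],[3,0,2],[0,0,0],[0,0,0]],"yaw":[0,0,0,0,0,0,0,0,0,0,0,0]}'; python3 st.py; python3 - <<'E'
from st import *
w=bot.capture("wrist"); zoom(w,150,100,420,300,2.9,"pics/w7.png")
E
```

```text
time_s: 9.43
position: [0.6251, -0.1133, 0.1238]
tcp_rot: [[-0.002, -0.131, 0.991], [0.0, 0.991, 0.131], [-1.0, 0.001, -0.002]]
force: [-0.2, 0.1, 0.5]
opening: 0.008
t 9.43 tip rel x,y,z mm [40.2 -0.2 32.8] F [-0.2  0.1  0.5] R err [-0.131  0.991  0.001] op 0.008
```

View pics/w7.png

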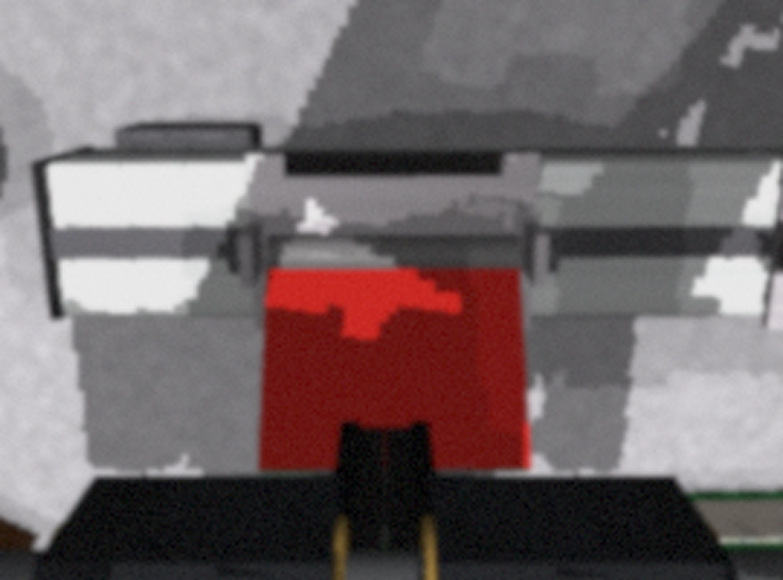

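It moves freely now. I'll continue down along the arc.

```bash
python3 -m inch '{"dp":[[3,0,1],[3,0,1],[3,0,1],[3,0,1],[3,0,1],[3,0,1],[3,0,0],[3,0,0],[2,0,0],[0,0,0],[0,0,0]],"yaw":[0,0,0,0,0,0,0,0,0,0,0]}'; python3 st.py; python3 - <<'E'
from st import *
w=bot.capture("wrist"); zoom(w,150,100,420,300,2.9,"pics/w8.png")
E
```

```text
time_s: 10.4
position: [0.6312, -0.1125, 0.0982]
tcp_rot: [[-0.001, -0.131, 0.991], [0.0, 0.991, 0.131], [-1.0, 0.0, -0.001]]
force: [-0.5, 0.1, 0.4]
opening: 0.004
t 10.4 tip rel x,y,z mm [46.4 -0.3  7.2] F [-0.5  0.1  0.4] R err [-0.131  0.991  0.   ] op 0.004
```

View pics/w8.png

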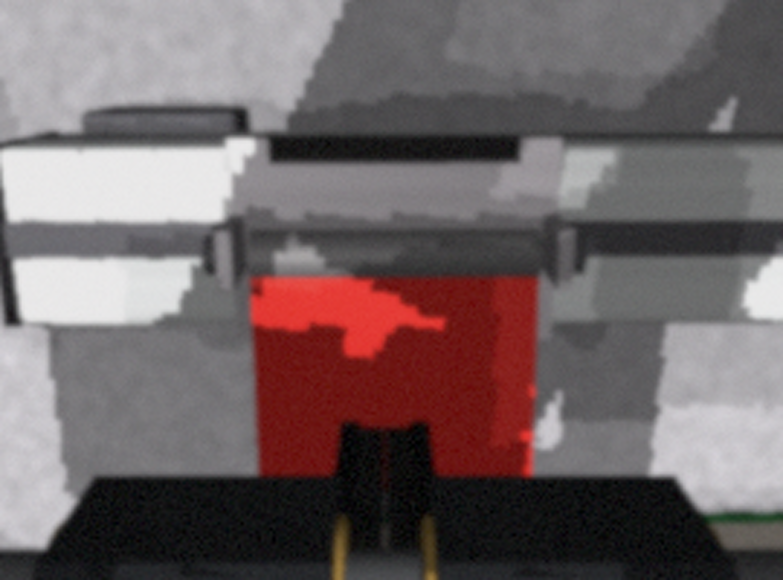

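Near flat now. I'll press down in 1 mm steps until the stop shows up in the force.

```bash
python3 -m inch '{"dp":[[1,0,0],[1,0,0],[1,0,0],[0,0,0],[0,0,0]],"yaw":[0,0,0,0,0]}'; python3 st.py
```

```text
time_s: 10.87
position: [0.6316, -0.1126, 0.0955]
tcp_rot: [[-0.0, -0.131, 0.991], [0.0, 0.991, 0.131], [-1.0, 0.0, -0.0]]
force: [0.8, -0.9, 0.9]
opening: 0.005
t 10.87 tip rel x,y,z mm [46.7 -0.4  4.5] F [ 0.8 -0.9  0.9] R err [-0.131  0.991  0.   ] op 0.005
```

```bash
python3 -m inch '{"dp":[[1,0,0],[1,0,0],[0,0,0],[0,0,0],[0,0,0]],"yaw":[0,0,0,0,0]}'; python3 st.py;  python3 -m inch '{"dp":[[1,0,0],[0,0,0],[0,0,0],[0,0,0]],"yaw":[0,0,0,0]}'; python3 st.py
```

```text
time_s: 11.28
position: [0.6317, -0.1126, 0.0939]
tcp_rot: [[0.0, -0.131, 0.991], [-0.0, 0.991, 0.131], [-1.0, -0.0, 0.0]]
force: [-0.6, -0.1, 3.2]
opening: 0.005
t 11.28 tip rel x,y,z mm [46.8 -0.4  2.9] F [-0.6 -0.1  3.2] R err [-0.131  0.991 -0.   ] op 0.005
time_s: 11.62
position: [0.6317, -0.1127, 0.0937]
tcp_rot: [[0.0, -0.131, 0.991], [-0.0, 0.991, 0.131], [-1.0, -0.0, 0.0]]
force: [-1.8, 0.6, 8.1]
opening: 0.008
t 11.62 tip rel x,y,z mm [46.9 -0.5  2.7] F [-1.8  0.6  8.1] R err [-0.131  0.991 -0.   ] op 0.008
```

At the stop: 8 N, tip level with the flat plate's top. I'll lift and retreat straight up, then toward the robot.

```bash
python3 -m inch '{"dp":[[-3,0,0],[-8,0,0],[-20,0,0],[-30,0,0],[-30,0,0],[-30,0,0],[-10,0,0],[0,0,0],[0,0,0]],"yaw":[0,0,0,0,0,0,0,0,0]}'; python3 -m inch '{"dp":[[0,0,-15],[0,0,-30],[0,0,-30],[0,0,-30],[0,0,-30],[0,0,-20],[0,0,0],[0,0,0],[0,0,0]],"yaw":[0,0,0,0,0,0,0,0,0]}';python3 st.py; python3 - <<'E'
from st import *
w=bot.capture("wrist"); cv2.imwrite("pics/w9.png",w["color"][:,:,::-1])
c=bot.capture("scene"); zoom(c,180,100,440,340,2.5,"pics/s9.png")
E
```

```text
time_s: 12.37
position: [0.6313, -0.1125, 0.2233]
tcp_rot: [[-0.0, -0.131, 0.991], [0.0, 0.991, 0.131], [-1.0, 0.0, -0.0]]
force: [-0.2, -0.3, -0.8]
opening: 0.003
time_s: 13.12
position: [0.4785, -0.133, 0.2226]
tcp_rot: [[-0.001, -0.13, 0.991], [0.001, 0.991, 0.13], [-1.0, 0.001, -0.001]]
force: [0.2, -0.1, 0.3]
opening: 0.005
t 13.12 tip rel x,y,z mm [-107.7   -0.3  131.6] F [ 0.2 -0.1  0.3] R err [-0.13   0.991  0.001] op 0.005
```

View pics/s9.png

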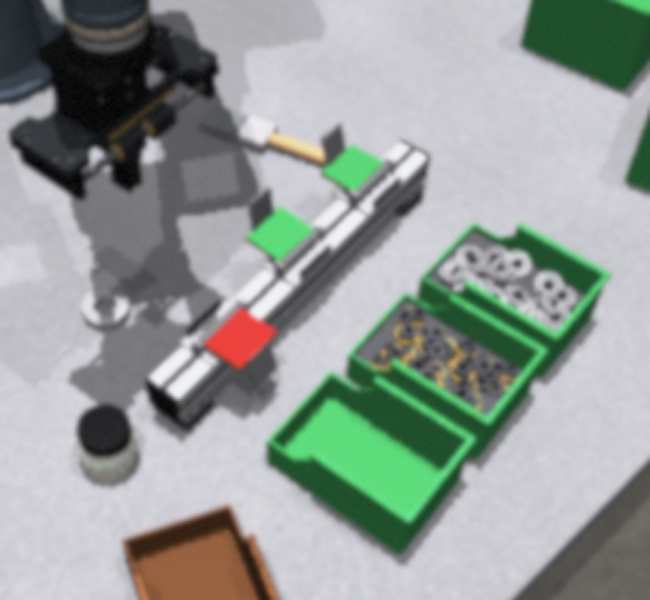

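The right flag lies red face up at about (240,338), in front of the empty bin, and the other two are still green. A quick numeric check before handing in.

```bash
python3 - <<'E'
from st import *
c=bot.capture("scene")
hsv=cv2.cvtColor(c["color"],cv2.COLOR_RGB2HSV); m=cv2.inRange(hsv,(0,150,130),(6,255,255))|cv2.inRange(hsv,(174,150,130),(180,255,255)); m[:200]=0;m[260:]=0
p=np.argwhere(m)[:,::-1]; print(p.min(0),p.max(0),p.mean(0))
for d in (160,170,180):
    t=np.radians(d);n=np.array
    q=[proj(c,H+r*(-np.cos(t)*X+np.sin(t)*Z)+.0025*(np.sin(t)*-X-np.cos(t)*Z)+y*Y) for r in(.008,.05) for y in(-.029,.029)]
    print(d,np.round(np.min(q,0)),np.round(np.max(q,0)),np.mean(q,0).round(1))
E
```

```text
[263 224] [289 246] [275.73900293 235.28445748]
160 [260. 223.] [288. 242.] [273.8 232.1]
170 [260. 223.] [288. 245.] [274.3 233.7]
180 [260. 223.] [289. 247.] [274.6 235.1]
```

It matches 180°.

```bash
python3 -c "
from rig import bot
print(bot.hand_in())"
```

```text
the job is handed in; nothing more can be done
None
```

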